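# Set the umbrella tray's stem in its eyelet and square it up

### The arm

A 7-joint arm with a two-finger parallel gripper is mounted at the origin on the work surface. World frame = base frame: x ahead of the robot, y to its left, z up, the work surface at z = 0. Lengths are in m, angles in rad, forces in N, time in s.
With the tool pointing down it reaches from about 0.425 to 0.95 m from the base axis. Payload 4.7 kg.
Tool frame: the origin (TCP) lies on the centre line of the jaws, within the pads' length; the fingertips stand 11 mm ahead of it and the grasp point (between the pads) lies 8 mm behind it; x points along the fingers, y is the direction in which the jaws open and shut, and the axes are right-handed (so a half turn about x gives the same grasp; the last joint's range is limited). The gripper opens to 85 mm and grips with 20 to 120 N. Pads are 22 mm wide; open, the fingers measure 114 mm over their backs; the gripper's body (76 mm by 85 mm) begins 54 mm behind the grasp point. The pads swing forward as they close: fully open they stand 13 mm farther back than shut.
Start: joints at [-1.379, 0.469, -0.049, 1.532, 0.024, 1.141, -0.082], TCP at [0.148, 0.659, 0.242] pointing down, gripper open.
Joint ranges: [-2.59, 2.59], [-0.33, 1.99], [-1.39, 1.29], [0.1, 2.45], [-1.04, 4.18], [0.21, 1.99], [-2.66, 2.66]. Speed limits (rad/s): [2.57, 2.57, 3.14, 3.14, 3.14, 3.14, 3.14].

### API

Orientations are given as a 3x3 rotation matrix whose columns are the frame's x, y, z axes.
In Python, from bench import r, cams, order gives the robot as it stands. The module is installed in compiled form; this text tells all that it offers.
- The arm moves only by the tool arm_command, never from a script. Its argument "commands" is a list of rows, each a list of 7 numbers: the closure, from 0 (fully open) to 1 (shut), then the shift along the tool's x, y, z in mm, then the turn, a rotation vector about the tool's x, y, z in rad. A call has exactly 10 rows; each row is the pose to reach, as a shift and turn from the pose measured when the call began, along the tool's axes at that moment; what a row does not reach only later rows make up. A row lasts 1/12 s, in which the tool goes at most 41.7 mm and 7.16 degrees, less where a joint would pass 70% of its speed; a pose out of reach is approached as far as the arm can. A call with a gripper value outside its range is refused whole. The fingers move at their own pace and stop on an object; the grip force is fixed at half the most. Time passes only in rows, so rows that repeat a pose let the fingers close, or fill a call up. It gives the time, the measured TCP pose, the force and the opening at its end, in the units of the state.
- r.get_obs(): the state, without advancing time (a new reading comes with each control period).
- cams.capture(name): name is "side" or "top" or "wrist"; returns the picture (384x512x3 uint8, blue, green, red); there is no depth.
- cams.camera_params(name): a dict with "K" (3x3 intrinsics, pixels), "distortion" ([k1, k2, p1, p2, k3] as OpenCV has them; the pictures are not rectified), "view" (4x4, takes a point from world to camera coordinates); the wrist camera has in their place "hand_eye" (4x4, takes a point from camera to tool coordinates, whose origin is the TCP and whose axes are the tool frame's). Camera axes: x right, y up, looking along -z (the intrinsics and any distortion apply to the point x, -y, -z); pixel columns grow to the right and rows downward; lengths in m; the calibration is good to about 2 mm. A picture is of the moment at which its call begins: read the wrist's pose just before it. camera_params takes no time and is no camera call.
- order.finish_job(): hands the job in, once; it reports no verdict.
The state is a dict: "t": time; "qpos": joint angles; "joint_vel": joint speeds; "effort": joint torques, N m; "eef_pos": TCP position; "tcp_rot": TCP orientation; "contact_force": force on the tool from outside, world axes, zero at the start; "wrist_torque": the same for the moment, N m; "finger_gap": finger opening in m.
Only numpy, scipy, OpenCV 4.12 (cv2) and the standard library are available. Lean on these libraries where they do the work, as an engineer would, in place of code of your own. Each camera call takes 0.05 s, during which the arm holds its last target. There are 200 camera calls.

### The job

Lift the dish off the mug by its wooden handle and pass its stem down through the eyelet of the umbrella-pole arm, with the handle bar lying in line with the arm. Then, with the stem still in the eyelet, turn the dish a quarter turn (either way) so that the handle bar stands square across the arm. Keep the dish level and the loose ball in its middle all the time, leave the mug and the other things where they are, and finish still holding the dish steady there, the stem poking out under the eyelet and the dish hovering about two centimetres above it without resting on it, so that I can tighten the screw.

Things in the scene. Friction and masses are not known exactly. Their poses are not given: they have to be found in the camera images.
- dish_grip (a point): centre of the wooden grip block (70 long x 14 wide x 22 high mm) in the middle of the dish's handle, a rigid steel bail that arches over the dish from rim to rim. x runs along the handle bar (both ways alike), y across it (pinch the 14 mm from above), z up. 88 mm above the dish's flat underside
- stem_tip (a point): lower end of the straight steel stem under the middle of the dish: on the dish's axis, 65 mm below the underside, 153 mm straight below the grip centre. The stem is 10 mm thick, its last 8 mm tapered to 6 mm
- dish_centre (a point): the point in the dish where the centre of the ball is when it lies in the middle: on the dish's axis, 64.5 mm below the grip centre
- dish: shallow round aluminium dish with handle and stem, about 0.3 kg; origin at the centre of its flat underside, x along the handle bar, z up. 150 mm across, 27 mm high, foot disc 100 mm across; the inside slopes down to the middle at about 9 degrees, which keeps the ball there unless tilted or jerked. It starts standing loose on the mug's rim, stem inside the mug
- ball_center (a point): centre of the loose wooden ball, 30 mm across, lying in the middle of the dish
- eyelet (a point): centre of the eyelet's 18 mm hole at its top face, 110 mm above the table. The eyelet is a level steel ring, 42 mm outside, 12 mm thick, at the near end of a fixed flat arm 24 mm wide. x points along the arm to the pole (38 mm thick, 220 mm tall), whose axis is 200 mm away; a small wing screw sticks out 50 mm on the other side, no higher than the eyelet
- mug: white ceramic mug on which the dish starts; origin at the centre of its underside; 82 mm across, 90 mm high, loose, handle at its y
- coaster: green glass coaster, disc 96 mm across, 7 mm thick; bystander
- opener: stainless flat bottle opener about 135 mm long, 6 mm thick; bystander
- swatter: plastic fly swatter lying flat, about 410 mm long; bystander
- sunscreen: sunscreen bottle, 52 mm across, 150 mm high; bystander
- candle: lidded candle jar, 72 mm across, 70 mm high; bystander
- tin: plain closed tin, 68 mm across, 45 mm high; bystander
- speaker: small fabric-covered speaker, 60 x 100 x 50 mm; bystander

How it is judged:
By the outcome, as a careful person would: the job done as asked, in the order asked, and still so for the second after the job is handed in, while the arm keeps its last pose, push and grip.
It also fails if it takes over 54 s, if anything falls off the work surface, if the arm or the gripper's body presses on something with over 40 N, if the wrist force passes 120 N, or if a joint passes its speed limit or range.

## Working session

There is one attempt and no reset: what is moved stays moved. The work goes in short steps, Python scripts to look and compute and a tool call to move; the robot and the scene stay as the last step left them, time stands still between calls to the robot, and variables do not carry over. Pictures are saved under pics/ and viewed, about 8 in all and at most 12, crops included, and the job is handed in when it is done.

Besides the shell and the picture viewer there is one more tool, called after "Emit:" as a command line: name --pt "numbers of a row" for each row, then --argument value for the rest. arm_command: Moves the arm, as the interface text tells. Its arguments: {"type":"object","properties":{"commands":{"type":"array"}},"required":["commands"]}

```bash
mkdir -p pics; cat > h.py <<'E'
import numpy as np, cv2
from bench import r, cams, order
def cap(n,f):
    o=r.get_obs(); im=cams.capture(n); cv2.imwrite(f'pics/{f}.png',im); return o,im
def campose(n,o=None):
    p=cams.camera_params(n)
    if n=='wrist':
        T=np.eye(4);T[:3,:3]=o['tcp_rot'];T[:3,3]=o['eef_pos'];C=T@np.array(p['hand_eye'])
    else: C=np.linalg.inv(np.array(p['view']))
    return np.array(p['K']),np.array(p['distortion'],float),C
def ray(n,uv,o=None):
    K,d,C=campose(n,o)
    x,y=cv2.undistortPoints(np.array([[uv]],float),K,d)[0,0]
    v=C[:3,:3]@np.array([x,-y,-1.]); return C[:3,3],v/np.linalg.norm(v)
def onz(n,uv,z,o=None):
    c,v=ray(n,uv,o); return c+v*(z-c[2])/v[2]
def tri(*rays):
    A=sum(np.eye(3)-np.outer(v,v) for c,v in rays); b=sum((np.eye(3)-np.outer(v,v))@c for c,v in rays)
    p=np.linalg.solve(A,b); return p,[np.linalg.norm(np.cross(p-c,v)) for c,v in rays]
def proj(n,P,o=None):
    K,d,C=campose(n,o); q=np.linalg.inv(C)@np.append(P,1); q=q[:3]*[1,-1,-1]
    return cv2.projectPoints(q[None],np.zeros(3),np.zeros(3),K,d)[0].ravel()
E
python3 - <<'E'
from h import *
np.set_printoptions(precision=3,suppress=True)
o,a=cap('top','top0');_,b=cap('side','side0')
print(o['t'],o['eef_pos'],o['tcp_rot'],o['finger_gap'])
for n in('top','side'): K,d,C=campose(n); print(n,K[0,0],d,C)
E
```

```text
0.0 [0.148 0.658 0.241] [[-0.     0.219  0.976]
 [-0.002  0.976 -0.219]
 [-1.    -0.002  0.   ]] 0.08552707216017282
top 358.8185618972918 [-0.068  0.     0.     0.     0.   ] [[-0.024  0.996 -0.088  0.43 ]
 [-0.999 -0.026 -0.025 -0.036]
 [-0.028  0.087  0.996  1.061]
 [ 0.     0.     0.     1.   ]]
side 355.0942677059233 [-0.02  0.    0.    0.    0.  ] [[ 0.905  0.31  -0.292  0.176]
 [-0.425  0.626 -0.654 -0.792]
 [-0.02   0.716  0.698  0.962]
 [ 0.     0.     0.     1.   ]]
```

View pics/top0.png

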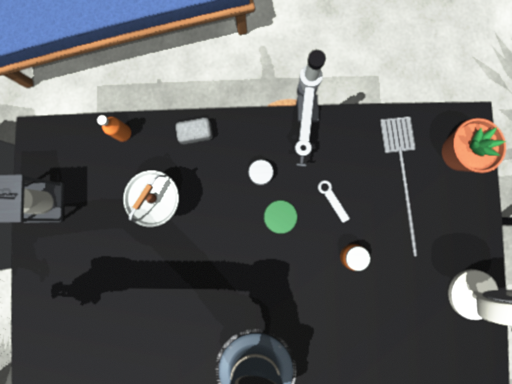

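View pics/side0.png

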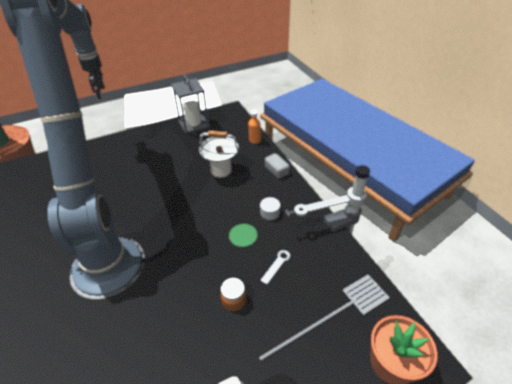

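Top view: dish at about (151,198) with the orange grip at (143,196), the ball at (152,198), the eyelet at (303,148) and the pole top at (316,60). Side view: grip (215,134), eyelet (301,209), pole (361,175).

```bash
python3 - <<'E'
from h import *
np.set_printoptions(precision=4,suppress=True)
res={}
for n,f,(x0,y0,x1,y1) in(('top','top0',(120,165,185,230)),('side','side0',(190,120,245,165))):
    im=cv2.imread(f'pics/{f}.png'); hsv=cv2.cvtColor(im,cv2.COLOR_BGR2HSV)
    m=cv2.inRange(hsv,(3,110,90),(22,255,255)); k=np.zeros_like(m);k[y0:y1,x0:x1]=m[y0:y1,x0:x1]
    nc,l,s,c=cv2.connectedComponentsWithStats(k)
    i=1+np.argmax(s[1:,4]); print(n,s[1:],c[1:]); res[n]=c[i]
    rc=cv2.minAreaRect(np.argwhere(l==i)[:,::-1].astype(np.float32)); print(rc)
    bx=cv2.boxPoints(rc); 
    if n=='top':
        e=[(bx[i]+bx[(i+1)%4])/2 for i in range(4)]; P=[onz('top',q,.185) for q in e]
        for a,b in((0,2),(1,3)): d=P[a]-P[b]; print('len',np.linalg.norm(d),'ang',np.degrees(np.arctan2(d[1],d[0])))
p,e=tri(*[ray(n,res[n]) for n in res]); print('grip',p,e)
im=cv2.imread('pics/top0.png')
m=(im.min(2)>120).astype(np.uint8)
w=np.zeros_like(m); w[130:160,290:318]=m[130:160,290:318]
print('eyelet',onz('top',(303,148),.11),onz('side',(301,209),.11),tri(ray('top',(303,148)),ray('side',(301,209))))
print('pole',onz('top',(316,60),.22),'sidepole',onz('side',(362,171),.22))
t=cv2.resize(im[125:235,100:200],None,fx=4,fy=4,interpolation=2)
t2=cv2.resize(im[45:170,280:345],None,fx=4,fy=4,interpolation=2)
s=cv2.imread('pics/side0.png');s1=cv2.resize(s[165:240,280:375],None,fx=4,fy=4,interpolation=2)
H=500;c=np.zeros((H,660,3),np.uint8);c[:440,:400]=t;c[:500,400:660]=t2;cv2.imwrite('pics/c1.png',c)
E
```

```text
top [[134 185  18  24 165]] [[143.5152 196.4121]]
((144.60975646972656, 198.01217651367188), (10.716865539550781, 26.619312286376953), 32.905242919921875)
len 0.027368925390583717 ang 56.62615505711485
len 0.06581124739029752 ang -33.77401591990846
side [[208 130  19   7  95]] [[216.9895 132.6842]]
((216.8770751953125, 132.8524627685547), (18.197683334350586, 5.522679805755615), 5.19442892074585)
grip [0.4952 0.2599 0.1913] [np.float64(0.0015928089974937014), np.float64(0.0015928089974936)]
eyelet [ 0.622  -0.1456  0.11  ] [ 0.6215 -0.1466  0.11  ] (array([ 0.6222, -0.1457,  0.1088]), [np.float64(6.152795068286126e-05), np.float64(6.152795068296819e-05)])
pole [ 0.8179 -0.1736  0.22  ] sidepole [ 0.816  -0.1753  0.22  ]
```

View pics/c1.png

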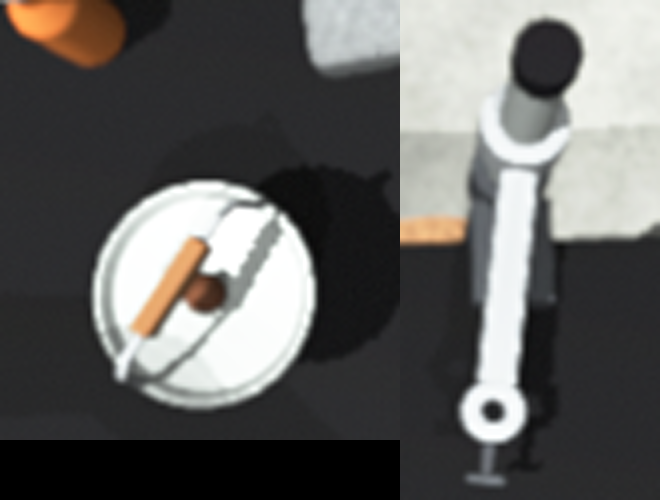

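Crop: grip block centre at about (142.7,196.5) px in the top image, and the eyelet hole at (303.1,147.4). The bar runs from lower-left to upper-right, so I'll compute the pre-grasp pose from that.

```bash
cat >> h.py <<'E'
def rel(target,yaw=None,o=None):
    """shift (mm, tool axes) and rotvec taking the tool to TCP target, pointing down, tool z at yaw(deg)"""
    from scipy.spatial.transform import Rotation as R
    o=o or r.get_obs(); M=np.array(o['tcp_rot']); s=M.T@(np.array(target)-o['eef_pos'])*1e3
    if yaw is None: z=M[:,2]; yaw=np.degrees(np.arctan2(z[1],z[0]))
    a=np.radians(yaw); z=np.array([np.cos(a),np.sin(a),0]); x=np.array([0,0,-1.]); G=np.c_[x,np.cross(z,x),z]
    return s.round(1),R.from_matrix(M.T@G).as_rotvec().round(4)
E
python3 - <<'E'
from h import *
np.set_printoptions(precision=4,suppress=True)
f=lambda x,y:((x+.5)/4-.5+100,(y+.5)/4-.5+125)
a,b=[onz('top',f(*q),.189) for q in((202,238),(141,333))]
d=a-b;print(a,b,np.linalg.norm(d),'yaw',np.degrees(np.arctan2(d[1],d[0])))
c=onz('top',f(171.5,285.5),.186);print('grip',c)
print('side',onz('side',(217,132.7),.18))
print(cams.camera_params('wrist')['hand_eye'],cams.camera_params('wrist')['K'],cams.camera_params('wrist')['distortion'])
print(rel([c[0],c[1],.32],np.degrees(np.arctan2(d[1],d[0]))))
E
```

```text
[0.527  0.2436 0.189 ] [0.4691 0.282  0.189 ] 0.06952405087010825 yaw -33.54828166574254
grip [0.4982 0.2638 0.186 ]
side [0.4984 0.2758 0.18  ]
[[ 0.0006  0.2712 -0.9625 -0.1312]
 [ 1.      0.0002  0.0007  0.0008]
 [ 0.0004 -0.9625 -0.2712 -0.0686]
 [ 0.      0.      0.      1.    ]] [[289.7399   0.     253.573 ]
 [  0.     289.7399 192.7068]
 [  0.       0.       1.    ]] [-0.0099  0.      0.      0.      0.    ]
(array([ -78.1, -308.2,  428.4]), array([0.3648, 0.0004, 0.0017]))
```

Emit:
arm_command --pt "0 -8 -20 28 0.02 0 0" --pt "0 -14 -46 64 0.05 0 0" --pt "0 -20 -74 104 0.09 0 0" --pt "0 -26 -102 144 0.12 0 0" --pt "0 -34 -132 184 0.16 0 0" --pt "0 -41 -162 225 0.2 0 0" --pt "0 -49 -192 266 0.23 0 0" --pt "0 -56 -220 306 0.27 0 0" --pt "0 -62 -245 340 0.29 0 0" --pt "0 -66 -260 362 0.31 0 0"

```text
t: 0.93
eef_pos: [0.418, 0.353, 0.302]
tcp_rot: [[-0.001, 0.507, 0.862], [-0.002, 0.862, -0.507], [-1.0, -0.002, 0.0]]
contact_force: [0.5, 0.2, -0.3]
finger_gap: 0.085
```

```bash
python3 - <<'E'
from h import *
o=r.get_obs();print(o['t'],o['eef_pos'],o['qpos']);print(rel([.485,.272,.32],-33.5))
E
```

```text
0.9333 [0.41803719 0.35297727 0.30202928] [-0.91485905  0.20885915  0.16214603  1.76844702 -0.03540666  1.16908188
  0.29679096]
(array([-17.9, -35.9,  98.8]), array([0.0529, 0.0004, 0.0021]))
```

Emit:
arm_command --pt "0 -3 -7 18 0.01 0 0" --pt "0 -7 -14 40 0.02 0 0" --pt "0 -11 -22 60 0.03 0 0" --pt "0 -15 -30 82 0.045 0 0.002" --pt "0 -18 -36 99 0.053 0 0.002" --pt "0 -18 -36 99 0.053 0 0.002" --pt "0 -18 -36 99 0.053 0 0.002" --pt "0 -18 -36 99 0.053 0 0.002" --pt "0 -18 -36 99 0.053 0 0.002" --pt "0 -18 -36 99 0.053 0 0.002"

```text
t: 1.77
eef_pos: [0.4841, 0.273, 0.3198]
tcp_rot: [[-0.001, 0.55, 0.835], [-0.0, 0.835, -0.55], [-1.0, -0.001, -0.0]]
contact_force: [0.1, -0.0, 0.1]
finger_gap: 0.0854
```

```bash
python3 - <<'E'
from h import *
np.set_printoptions(precision=4,suppress=True)
o,im=cap('wrist','w1');print(o['eef_pos'],o['tcp_rot'])
import pickle;pickle.dump(o,open('w1.pkl','wb'))
hsv=cv2.cvtColor(im,cv2.COLOR_BGR2HSV);m=cv2.inRange(hsv,(3,110,90),(22,255,255))
n,l,s,c=cv2.connectedComponentsWithStats(m);print([(s[i],c[i]) for i in range(1,n) if s[i,4]>200])
E
```

```text
[0.4841 0.273  0.3198] [[-0.0006  0.5499  0.8352]
 [-0.0003  0.8352 -0.5499]
 [-1.     -0.0006 -0.0003]]
[(array([ 249,  163,   19,   73, 1053], dtype=int32), array([256.1852, 198.3362])), (array([443, 214,  69,  61, 992], dtype=int32), array([478.9093, 245.2913])), (array([ 372,  216,   64,   58, 2208], dtype=int32), array([403.1101, 244.1685]))]
```

View pics/w1.png

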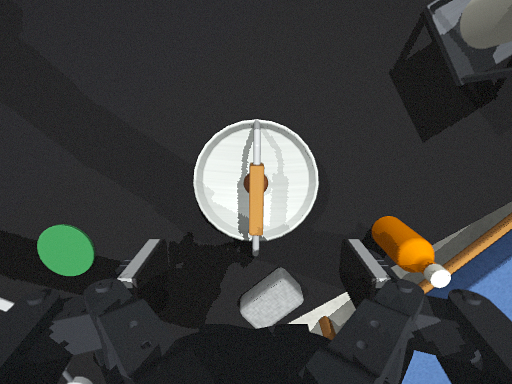

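Wrist view: the grip block spans rows 163–236 at column ~257, with the bar almost vertical (122→254). The dish rim centre is near (256,180), and the ball is visible beneath the grip at (256,183).

```bash
python3 - <<'E'
from h import *
import pickle;o=pickle.load(open('w1.pkl','rb'))
np.set_printoptions(precision=4,suppress=True)
im=cv2.imread('pics/w1.png');hsv=cv2.cvtColor(im,cv2.COLOR_BGR2HSV);m=cv2.inRange(hsv,(3,140,130),(22,255,255))
n,l,s,c=cv2.connectedComponentsWithStats(m)
i=[i for i in range(1,n) if 245<c[i][0]<270 and s[i,4]>300][0];print(s[i],c[i])
M=l==i
rows=[(y,np.flatnonzero(M[y]).mean(),M[y].sum()) for y in range(s[i,1],s[i,1]+s[i,3])]
R=np.array(rows);print(R[::8]);g=R[(R[:,2]>8)&(R[:,0]>195)];p=np.polyfit(g[:,0],g[:,1],1)
y0,y1=s[i,1],s[i,1]+s[i,3]
for z in(.18,.185,.19,.195):
    a=onz('wrist',(np.polyval(p,y0),y0),z,o);b=onz('wrist',(np.polyval(p,y1),y1),z,o);d=a-b
    print(z,(a+b)/2,np.linalg.norm(d),np.degrees(np.arctan2(d[1],d[0])),np.linalg.norm(onz('wrist',(250,200),z,o)-onz('wrist',(250+np.median(g[:,2]),200),z,o)))
# rim
w=((hsv[...,1]<60)&(hsv[...,2]>110)).astype(np.uint8);w[:110]=0;w[250:]=0;w[:,:185]=0;w[:,330:]=0
cn=max(cv2.findContours(w,0,2)[0],key=cv2.contourArea);(cx,cy),rad=cv2.minEnclosingCircle(cn);hull=cv2.convexHull(cn);e=cv2.fitEllipse(hull);print(cx,cy,rad,e)
for q in(e[0],): print('dish',onz('wrist',q,.117,o))
L=onz('wrist',(194,180),.117,o);Rr=onz('wrist',(319,180),.117,o);print(np.linalg.norm(L-Rr))
C=campose('wrist',o)[2][:3,3];print('cam',C)
G=onz('wrist',c[i],.19,o)
print(tri(ray('wrist',(np.polyval(p,(y0+y1)/2),(y0+y1)/2),o),ray('side',(217,132.7)),ray('top',(142.8,196.3))))
E
```

```text
[249 164  17  71 994] [255.9557 199.2746]
[[164.     261.       1.    ]
 [172.     256.5     14.    ]
 [180.     257.0667  15.    ]
 [188.     256.      15.    ]
 [196.     255.5     14.    ]
 [204.     255.5     14.    ]
 [212.     255.5     14.    ]
 [220.     255.5     14.    ]
 [228.     255.5     14.    ]]
0.18 [0.4985 0.2664 0.18  ] 0.07272534920597774 146.82182714964983 0.013699502146178301
0.185 [0.4972 0.2673 0.185 ] 0.07138340973604487 146.8218271496498 0.01344671679899045
0.19 [0.4959 0.2681 0.19  ] 0.07004147026611197 146.82182714964983 0.013193931451802672
0.195 [0.4946 0.2689 0.195 ] 0.06869953079617908 146.82182714964978 0.012941146104614897
255.67994689941406 183.9395294189453 65.1157455444336 ((255.5413360595703, 181.30625915527344), (124.02942657470703, 126.10993957519531), 4.7998127937316895)
dish [0.495  0.2692 0.117 ]
0.14792895540248993
cam [0.4272 0.3117 0.451 ]
(array([0.4966, 0.2663, 0.185 ]), [np.float64(0.0016377392752980997), np.float64(0.0017446472582535776), np.float64(0.00295984470624998)])
```

```bash
python3 - <<'E'
from h import *
print(rel([.4955,.2683,.170],-33.2))
E
```

```text
(array([149.9,   2.4,  11.8]), array([-0.0031, -0.0001,  0.0004]))
```

Emit:
arm_command --pt "0 15 2.4 12 -0.003 0 0" --pt "0 35 2.4 12 -0.003 0 0" --pt "0 60 2.4 12 -0.003 0 0" --pt "0 85 2.4 12 -0.003 0 0" --pt "0 110 2.4 12 -0.003 0 0" --pt "0 130 2.4 12 -0.003 0 0" --pt "0 142 2.4 12 -0.003 0 0" --pt "0 149 2.4 12 -0.003 0 0" --pt "0 150 2.4 12 -0.003 0 0" --pt "0 150 2.4 12 -0.003 0 0"

```text
t: 2.65
eef_pos: [0.4956, 0.2686, 0.17]
tcp_rot: [[-0.0, 0.547, 0.837], [-0.0, 0.837, -0.547], [-1.0, -0.0, -0.0]]
contact_force: [-0.2, -0.2, 0.1]
finger_gap: 0.0858
```

```bash
python3 - <<'E'
from h import *
o,im=cap('wrist','w2')
import pickle;pickle.dump(o,open('w2.pkl','wb'))
print(rel([.4955,.2683,.170],-33.2))
E
```

```text
(array([ 0.6, -0.6, -0.2]), array([ 0.0003,  0.0004, -0.0008]))
```

View pics/w2.png

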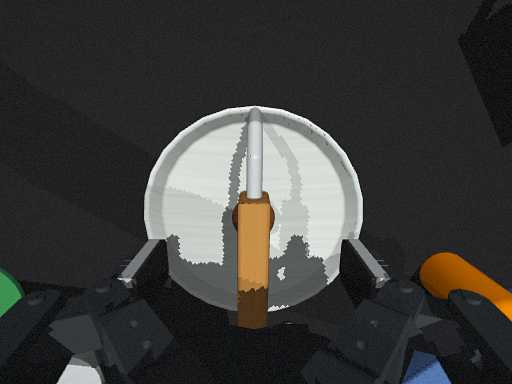

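The grip block is centred between the pads (column 254; pad faces at 166 and 343). Closing.

Emit:
arm_command --pt "0.3 0 0 0 0 0 0" --pt "0.6 0 0 0 0 0 0" --pt "1 0 0 0 0 0 0" --pt "1 0 0 0 0 0 0" --pt "1 0 0 0 0 0 0" --pt "1 0 0 0 0 0 0" --pt "1 0 0 0 0 0 0" --pt "1 0 0 0 0 0 0" --pt "1 0 0 0 0 0 0" --pt "1 0 0 0 0 0 0"

```text
t: 3.53
eef_pos: [0.4961, 0.2685, 0.1708]
tcp_rot: [[0.001, 0.547, 0.837], [0.0, 0.837, -0.547], [-1.0, 0.001, 0.001]]
contact_force: [-1.5, -1.5, 3.8]
finger_gap: 0.0132
```

Emit:
arm_command --pt "1 -1 0 0 0 0 0" --pt "1 -4 0 0 0 0 0" --pt "1 -9 0 0 0 0 0" --pt "1 -16 0 0 0 0 0" --pt "1 -25 0 0 0 0 0" --pt "1 -35 0 0 0 0 0" --pt "1 -44 0 0 0 0 0" --pt "1 -51 0 0 0 0 0" --pt "1 -55 0 0 0 0 0" --pt "1 -56 0 0 0 0 0"

```text
t: 4.37
eef_pos: [0.4965, 0.2687, 0.2281]
tcp_rot: [[0.002, 0.547, 0.837], [0.001, 0.837, -0.547], [-1.0, 0.003, 0.001]]
contact_force: [0.9, -0.4, -2.5]
finger_gap: 0.0131
```

Emit:
arm_command --pt "1 -1 0 0 0 0 0" --pt "1 -5 0 0 0 0 0" --pt "1 -12 0 0 0 0 0" --pt "1 -22 0 0 0 0 0" --pt "1 -34 0 0 0 0 0" --pt "1 -46 0 0 0 0 0" --pt "1 -57 0 0 0 0 0" --pt "1 -65 0 0 0 0 0" --pt "1 -69 0 0 0 0 0" --pt "1 -70 0 0 0 0 0"

```text
t: 5.2
eef_pos: [0.4967, 0.2688, 0.2991]
tcp_rot: [[0.004, 0.547, 0.837], [0.002, 0.837, -0.547], [-1.0, 0.004, 0.002]]
contact_force: [1.2, -0.4, -2.8]
finger_gap: 0.0129
```

```bash
python3 - <<'E'
from h import *
np.set_printoptions(precision=4,suppress=True)
o,w=cap('wrist','w3');_,s=cap('side','s3')
import pickle;pickle.dump(o,open('w3.pkl','wb'))
print(o['eef_pos'],o['tcp_rot'],o['contact_force'],o['wrist_torque'],o['finger_gap'],o['qpos'])
c=np.zeros((384,800,3),np.uint8);c[:,:400]=w[:,56:456];c[:,400:]=cv2.resize(s[70:230,130:296],(400,384));cv2.imwrite('pics/c3.png',c)
E
```

```text
[0.4967 0.2688 0.2991] [[ 0.0038  0.5475  0.8368]
 [ 0.0024  0.8368 -0.5475]
 [-1.      0.0041  0.0018]] [ 1.2274 -0.4235 -2.8456] [-0.0133  0.0162  0.0167] 0.01290481427430817 [-0.7673  0.2388  0.2401  1.7418 -0.0615  1.1637  0.4818]
```

View pics/c3.png

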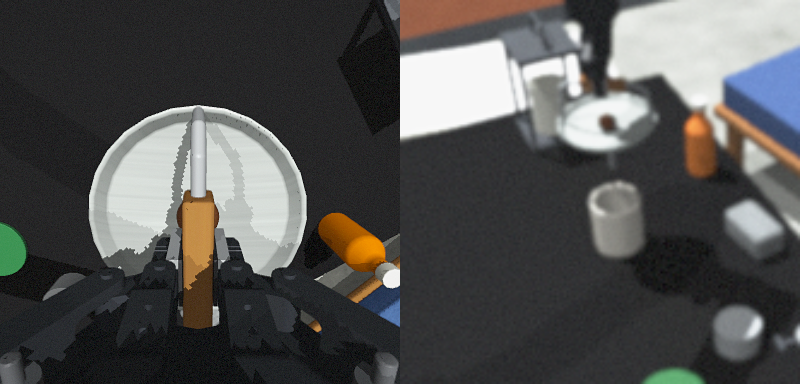

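Lifted cleanly: the ball is in the middle (wrist view about (254,215)), and the mug is upright and undisturbed. Next I carry it towards the eyelet, yawing to line up with the arm.

Emit:
arm_command --pt "1 0 -0.4 0.6 -0.001 0 0" --pt "1 0 -2.8 4.2 -0.009 0.001 -0.001" --pt "1 0 -7.8 11.8 -0.024 0.001 -0.002" --pt "1 0 -15 23 -0.046 0.002 -0.003" --pt "1 0 -24 36 -0.073 0.002 -0.004" --pt "1 0 -33 49.5 -0.1 0.002 -0.005" --pt "1 0 -40 60.7 -0.122 0.002 -0.005" --pt "1 0 -45 68.3 -0.137 0.002 -0.005" --pt "1 0 -47.4 71.9 -0.145 0.002 -0.005" --pt "1 0 -47.8 72.5 -0.146 0.002 -0.005"

```text
t: 6.13
eef_pos: [0.531, 0.1873, 0.2975]
tcp_rot: [[-0.003, 0.422, 0.907], [-0.003, 0.907, -0.422], [-1.0, -0.004, -0.001]]
contact_force: [-0.1, 0.3, -3.4]
finger_gap: 0.0132
```

Emit:
arm_command --pt "1 0 -0.5 0.6 -0.001 0 0" --pt "1 0 -3.4 3.8 -0.009 0 0" --pt "1 0 -9.4 10.6 -0.024 0 -0.001" --pt "1 0 -18.3 20.6 -0.046 0 -0.001" --pt "1 0 -29 32.5 -0.073 0 -0.002" --pt "1 0 -39.5 44.3 -0.1 0 -0.002" --pt "1 0 -48.4 54.3 -0.122 0 -0.002" --pt "1 0 -54.4 61.1 -0.137 0 -0.002" --pt "1 0 -57.3 64.3 -0.145 0 -0.002" --pt "1 0 -57.8 65 -0.146 0 -0.002"

```text
t: 6.97
eef_pos: [0.5657, 0.1069, 0.2976]
tcp_rot: [[-0.003, 0.286, 0.958], [-0.005, 0.958, -0.286], [-1.0, -0.006, -0.002]]
contact_force: [0.5, 0.2, -3.2]
finger_gap: 0.0132
```

Emit:
arm_command --pt "1 0 -0.6 0.5 -0.001 0 0" --pt "1 0 -3.9 3.2 -0.009 0 0" --pt "1 0 -10.8 9.1 -0.024 0 -0.001" --pt "1 0 -21 17.7 -0.046 0 -0.001" --pt "1 0 -33.2 28 -0.073 0 -0.001" --pt "1 0 -45.4 38.2 -0.1 0 -0.001" --pt "1 0 -55.7 46.8 -0.122 0 -0.001" --pt "1 0 -62.6 52.7 -0.137 0 -0.001" --pt "1 0 -66 55.4 -0.145 0 -0.001" --pt "1 0 -66.5 55.9 -0.146 0 -0.001"

```text
t: 7.8
eef_pos: [0.6004, 0.0265, 0.2978]
tcp_rot: [[-0.004, 0.144, 0.99], [-0.006, 0.99, -0.144], [-1.0, -0.007, -0.003]]
contact_force: [0.3, 0.1, -3.1]
finger_gap: 0.0131
```

```bash
python3 - <<'E'
from h import *
np.set_printoptions(precision=4,suppress=True)
o,w=cap('wrist','w4');_,s=cap('side','s4');_,t=cap('top','t4')
import pickle;pickle.dump(o,open('w4.pkl','wb'))
print(o['t'],o['eef_pos'],o['tcp_rot'],o['finger_gap'],o['qpos'],proj('wrist',[.622,-.146,.11],o),proj('side',[.622,-.146,.11]))
c=np.zeros((584,800,3),np.uint8);c[:384,:512]=w;c[:384,512:]=cv2.resize(s[110:242,220:319],(288,384));c[384:]=cv2.resize(t[120:170,180:380],(800,200));cv2.imwrite('pics/c4.png',c)
E
```

```text
7.8 [0.6004 0.0265 0.2978] [[-0.0036  0.144   0.9896]
 [-0.0064  0.9895 -0.1441]
 [-1.     -0.0068 -0.0027]] 0.01314251722018249 [-0.3551  0.3098  0.3082  1.6587 -0.0931  1.1924  1.4004] [111.4104 213.2869] [301.0253 208.8228]
```

View pics/c4.png

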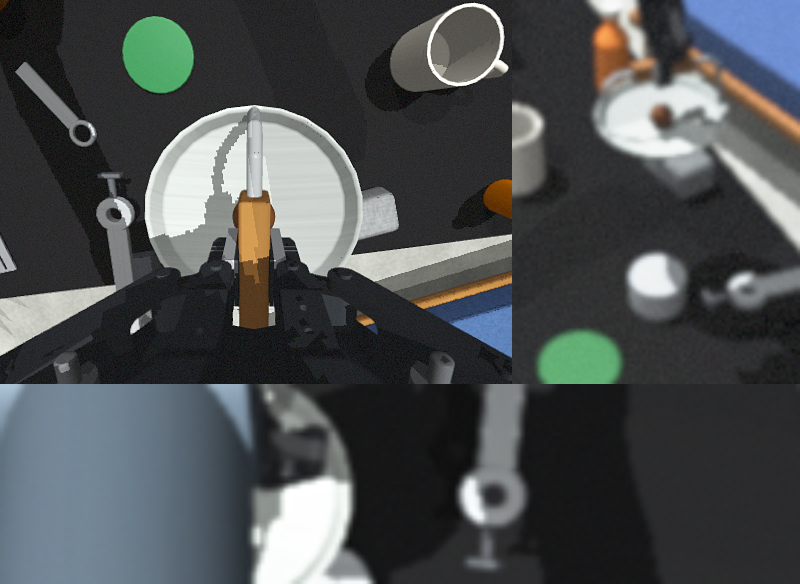

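Wrist view: eyelet ring at about (115,212), arm running down from it, screw up at (110,175); ball in the middle under the grip, mug standing upright. Refining the hole centre and the dish centre relative to the tool.

```bash
python3 - <<'E'
from h import *
import pickle;o=pickle.load(open('w4.pkl','rb'))
np.set_printoptions(precision=4,suppress=True)
im=cv2.imread('pics/w4.png');g=cv2.cvtColor(im,cv2.COLOR_BGR2GRAY)
x0,y0=90,185;f=8
cr=cv2.resize(g[y0:y0+50,x0:x0+52],None,fx=f,fy=f,interpolation=cv2.INTER_CUBIC)
for th in(60,75,90):
    b=(cr<th).astype(np.uint8)
    n,l,s,c=cv2.connectedComponentsWithStats(b)
    k=l[int((212-y0)*f),int((115.5-x0)*f)]; 
    cn=cv2.findContours((l==k).astype(np.uint8),0,2)[0][0];e=cv2.fitEllipse(cn)
    print(th,k,s[k]/f,'ell',(e[0][0]+.5)/f-.5+x0,(e[0][1]+.5)/f-.5+y0,np.array(e[1])/f)
    uv=((e[0][0]+.5)/f-.5+x0,(e[0][1]+.5)/f-.5+y0);print('hole',onz('wrist',uv,.11,o),onz('wrist',uv,.104,o))
    # hole outline edges on top plane
    pts=np.array([onz('wrist',((q[0]+.5)/f-.5+x0,(q[1]+.5)/f-.5+y0),.11,o)[:2] for q in cn[:,0].astype(float)])
    print(' extents',pts.min(0),pts.max(0),(pts.min(0)+pts.max(0))/2,np.ptp(pts,0))
# outer ring: lateral limits
ring=(cr>=90).astype(np.uint8);cv2.imwrite('pics/c5.png',np.hstack([cr,ring*255]))
# dish centre in tool frame
hsv=cv2.cvtColor(im,cv2.COLOR_BGR2HSV)
zt=o['eef_pos'][2]+.008
for v,nm in((np.array([0,0,0]),'nom'),): print('proj dish rim centre',proj('wrist',o['eef_pos']+[0,0,.008-.061],o))
w=((hsv[...,1]<60)&(hsv[...,2]>100)).astype(np.uint8);w[:100]=0;w[225:]=0;w[:,:140]=0;w[:,366:]=0
cn=max(cv2.findContours(w,0,1)[0],key=cv2.contourArea)[:,0]
cn=cv2.convexHull(cn)[:,0];cn=cn[cn[:,1]<222]
P=np.array([onz('wrist',q,zt-.061,o) for q in cn.astype(float)]);M=np.array(o['tcp_rot']);Q=(P-o['eef_pos'])@M
from scipy.optimize import least_squares
s=least_squares(lambda p:np.hypot(Q[:,1]-p[0],Q[:,2]-p[1])-p[2],[0,0,.075],loss='soft_l1',f_scale=.001).x;print('dish centre tool y,z,r',s,len(Q))
E
```

```text
60 4 [ 19.875  23.25   11.375  11.125 744.25 ] ell 115.10201072692871 213.3023166656494 [ 8.6394 13.6409]
hole [ 0.6226 -0.1417  0.11  ] [ 0.6243 -0.1451  0.104 ]
 extents [ 0.6154 -0.148 ] [ 0.6299 -0.1355] [ 0.6227 -0.1417] [0.0145 0.0124]
75 3 [  16.625   23.      14.75    11.625 1021.   ] ell 113.52057838439941 213.44861602783203 [10.6795 16.0066]
hole [ 0.6225 -0.1436  0.11  ] [ 0.6242 -0.147   0.104 ]
 extents [ 0.6151 -0.1525] [ 0.6303 -0.1354] [ 0.6227 -0.1439] [0.0151 0.0171]
90 3 [  16.125   22.75    15.375   12.75  1208.5  ] ell 113.25191688537598 213.9657917022705 [12.5423 15.7881]
hole [ 0.6231 -0.1441  0.11  ] [ 0.6248 -0.1475  0.104 ]
 extents [ 0.6149 -0.1531] [ 0.6309 -0.1352] [ 0.6229 -0.1441] [0.0161 0.0178]
proj dish rim centre [253.1284 216.5782]
dish centre tool y,z,r [0.0006 0.0021 0.0741] 30
```

View pics/c5.png

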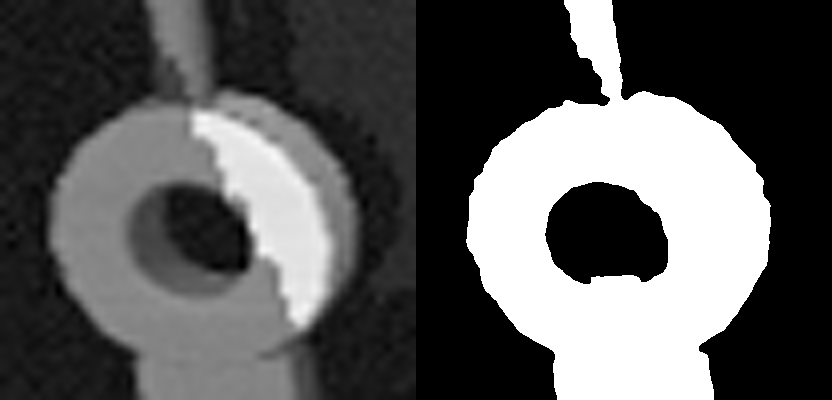

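Emit:
arm_command --pt "1 0 -0.7 0.2 0 0 0" --pt "1 0 -4.8 1.3 0 0 0.001" --pt "1 0 -13.6 3.7 0 -0.001 0.002" --pt "1 0 -26.4 7.3 0 -0.001 0.003" --pt "1 0 -41.7 11.5 0 -0.002 0.004" --pt "1 0 -56.9 15.7 0 -0.002 0.005" --pt "1 0 -69.7 19.3 0 -0.003 0.006" --pt "1 0 -78.5 21.7 0 -0.003 0.007" --pt "1 0 -82.6 22.8 0 -0.003 0.007" --pt "1 0 -83.3 23 0 -0.003 0.007"

```text
t: 8.78
eef_pos: [0.6109, -0.0586, 0.2982]
tcp_rot: [[-0.0, 0.144, 0.99], [0.001, 0.99, -0.144], [-1.0, 0.001, -0.0]]
contact_force: [0.1, -0.0, -3.6]
finger_gap: 0.0131
```

Emit:
arm_command --pt "1 0 -0.7 0.2 0 0 0" --pt "1 0 -4.8 1.3 0 0 0" --pt "1 0 -13.6 3.7 0 0 0" --pt "1 0 -26.4 7.3 0 0 0" --pt "1 0 -41.7 11.5 0 0 0" --pt "1 0 -56.9 15.7 0 0 0" --pt "1 0 -69.7 19.3 0 0 0" --pt "1 0 -78.5 21.7 0 0 0" --pt "1 0 -82.6 22.8 0 0 0" --pt "1 0 -83.3 23 0 0 0"

```text
t: 9.62
eef_pos: [0.6216, -0.1458, 0.298]
tcp_rot: [[-0.0, 0.146, 0.989], [0.001, 0.989, -0.146], [-1.0, 0.0, -0.0]]
contact_force: [-1.9, -0.6, -3.1]
finger_gap: 0.013
```

```bash
python3 - <<'E'
from h import *
np.set_printoptions(precision=4,suppress=True)
o=r.get_obs();print(o['t'],o['eef_pos'],o['qpos'],rel([.6218,-.145,.272],-8.3,o))
print(o['tcp_rot'])
E
```

```text
9.6167 [ 0.6216 -0.1458  0.298 ] [-0.1046  0.3779  0.3704  1.5738 -0.1433  1.2171  1.7163] (array([26. ,  0.8,  0.1]), array([-0.0014, -0.0003, -0.0005]))
[[-0.0003  0.1457  0.9893]
 [ 0.0005  0.9893 -0.1457]
 [-1.      0.0005 -0.0003]]
```

Emit:
arm_command --pt "1 1 0.2 0 0 0 0" --pt "1 3 0.5 0 0 0 0" --pt "1 6 0.8 0 -0.001 0 0" --pt "1 10 0.8 0 -0.001 0 0" --pt "1 15 0.8 0 -0.001 0 0" --pt "1 20 0.8 0 -0.001 0 0" --pt "1 24 0.8 0 -0.001 0 0" --pt "1 26 0.8 0 -0.001 0 0" --pt "1 26 0.8 0 -0.001 0 0" --pt "1 26 0.8 0 -0.001 0 0"

```text
t: 10.45
eef_pos: [0.6218, -0.145, 0.272]
tcp_rot: [[-0.0, 0.145, 0.989], [0.001, 0.989, -0.145], [-1.0, 0.0, -0.0]]
contact_force: [0.7, -0.1, -3.8]
finger_gap: 0.0133
```

```bash
python3 - <<'E'
from h import *
np.set_printoptions(precision=4,suppress=True)
o,s=cap('side','s6')
tip=o['eef_pos']+[0,0,.008-.153];print(o['eef_pos'],tip,'exp tip px',proj('side',tip),'eyelet',proj('side',[.622,-.1455,.11]),o['contact_force'])
# clean reference of ring centre from s4 (same camera): ring outer, crop
s4=cv2.imread('pics/s4.png')
x0,y0=281,170;f=9
A=[cv2.resize(q[y0:y0+55,x0:x0+44],None,fx=f,fy=f,interpolation=2) for q in(s4,s)]
cv2.imwrite('pics/c6.png',np.hstack(A))
E
```

```text
[ 0.6218 -0.145   0.272 ] [ 0.6218 -0.145   0.127 ] exp tip px [301.1615 205.06  ] eyelet [300.9468 208.7201] [ 0.6735 -0.0983 -3.8498]
```

View pics/c6.png

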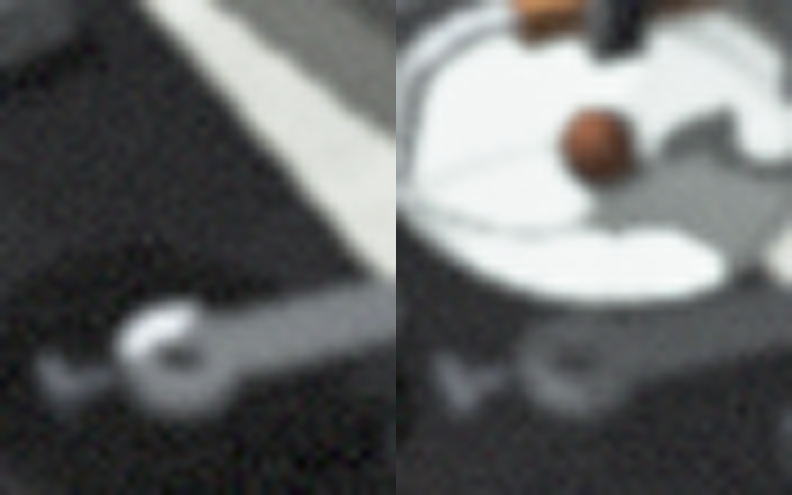

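Side view: hole at (300.8,209.1) px, agreeing with the estimate. The stem tip is in shadow, so I'll stretch the contrast.

```bash
python3 - <<'E'
from h import *
s=cv2.imread('pics/s6.png')
for _ in range(5): s=s.astype(float)+0; break
a=[s]+[cams.capture('side').astype(float) for _ in range(5)]
m=np.mean(a,0)[190:222,285:320]
m=np.clip((m-25)*2.2,0,255).astype(np.uint8)
cv2.imwrite('pics/c7.png',cv2.resize(m,None,fx=18,fy=18,interpolation=2))
E
```

```text
(no output)
```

View pics/c7.png

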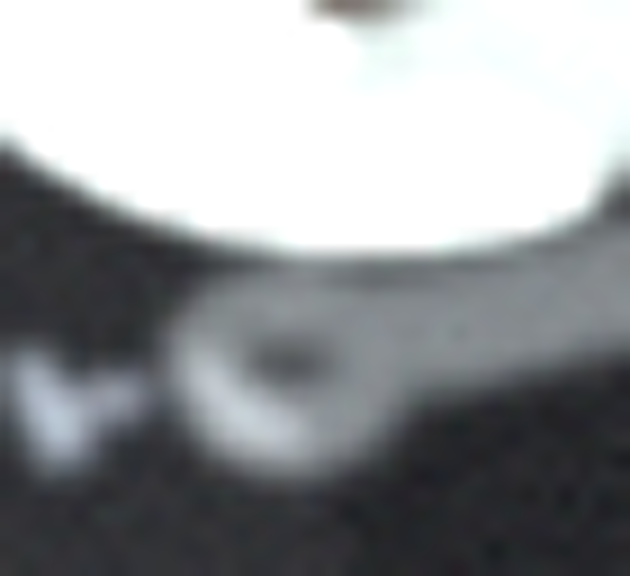

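The picture isn't decisive on the tip, but nothing contradicts the alignment. Lowering gently and watching the force.

Emit:
arm_command --pt "1 2 0 0 0 0 0" --pt "1 4 0 0 0 0 0" --pt "1 7 0 0 0 0 0" --pt "1 10 0 0 0 0 0" --pt "1 13 0 0 0 0 0" --pt "1 16 0 0 0 0 0" --pt "1 19 0 0 0 0 0" --pt "1 21 0 0 0 0 0" --pt "1 23 0 0 0 0 0" --pt "1 23 0 0 0 0 0"

```text
t: 11.58
eef_pos: [0.6216, -0.1449, 0.2487]
tcp_rot: [[-0.001, 0.145, 0.989], [0.001, 0.989, -0.145], [-1.0, 0.0, -0.001]]
contact_force: [-0.8, -1.3, -4.2]
finger_gap: 0.013
```

```bash
python3 - <<'E'
from h import *
np.set_printoptions(precision=4,suppress=True)
o=r.get_obs();print(o['eef_pos'],o['contact_force'],o['wrist_torque'],rel([.6218,-.145,.210],-8.3,o))
E
```

```text
[ 0.6216 -0.1449  0.2487] [-0.78   -1.307  -4.2394] [-0.0387  0.003  -0.011 ] (array([38.7, -0.1,  0.2]), array([-0.0004, -0.0007, -0.0005]))
```

Emit:
arm_command --pt "1 1 0 0 0 0 0" --pt "1 3 0 0 0 0 0" --pt "1 5 0 0 0 0 0" --pt "1 7 0 0 0 0 0" --pt "1 10 0 0 0 0 0" --pt "1 13 0 0 0 0 0" --pt "1 16 0 0 0 0 0" --pt "1 18 0 0 0 0 0" --pt "1 19 0 0 0 0 0" --pt "1 19 0 0 0 0 0"

```text
t: 12.42
eef_pos: [0.6215, -0.1449, 0.2293]
tcp_rot: [[-0.001, 0.145, 0.989], [0.001, 0.989, -0.145], [-1.0, 0.0, -0.001]]
contact_force: [0.5, 0.3, -3.5]
finger_gap: 0.0133
```

```bash
python3 - <<'E'
from h import *
np.set_printoptions(precision=4,suppress=True)
o=r.get_obs();print(o['eef_pos'],o['contact_force'],o['wrist_torque'],rel([.6218,-.145,.210],-8.3,o))
E
```

```text
[ 0.6215 -0.1449  0.2293] [ 0.4572  0.275  -3.4911] [0.0004 0.0028 0.0181] (array([19.3, -0.1,  0.4]), array([-0.0004, -0.0013, -0.0005]))
```

Emit:
arm_command --pt "1 1 0 0 0 0 0" --pt "1 3 0 0 0 0 0" --pt "1 5 0 0 0 0 0" --pt "1 7 0 0 0 -0.001 0" --pt "1 10 0 0.2 0 -0.001 0" --pt "1 13 0 0.4 0 -0.001 0" --pt "1 16 0 0.4 0 -0.001 0" --pt "1 18 0 0.4 0 -0.001 0" --pt "1 19 0 0.4 0 -0.001 0" --pt "1 19 0 0.4 0 -0.001 0"

```text
t: 13.25
eef_pos: [0.6216, -0.1449, 0.21]
tcp_rot: [[-0.001, 0.145, 0.989], [0.001, 0.989, -0.145], [-1.0, 0.0, -0.001]]
contact_force: [-0.1, -0.6, -2.7]
finger_gap: 0.0127
```

```bash
python3 - <<'E'
from h import *
np.set_printoptions(precision=4,suppress=True)
o,w=cap('wrist','w8');_,s=cap('side','s8');_,t=cap('top','t8')
print(o['t'],o['eef_pos'],o['contact_force'],o['wrist_torque'],rel([.6218,-.145,.210],-8.3,o))
c=np.zeros((584,800,3),np.uint8);c[:384,:400]=w[:,56:456];c[:384,400:]=cv2.resize(s[140:250,250:365],(400,384));c[384:]=cv2.resize(t[50:170,220:380],(266,200)).repeat(1,1) if 0 else 0
c[384:584,:300]=cv2.resize(t[60:180,220:400],(300,200))
m=np.clip((s[195:235,280:330].astype(float)-20)*2.2,0,255).astype(np.uint8);c[384:584,400:650]=cv2.resize(m,(250,200),interpolation=2)
cv2.imwrite('pics/c8.png',c)
E
```

```text
13.25 [ 0.6216 -0.1449  0.21  ] [-0.1082 -0.5818 -2.704 ] [ 0.0023  0.0078 -0.062 ] (array([-0. , -0.1,  0.2]), array([-0.0004, -0.001 , -0.0005]))
```

View pics/c8.png

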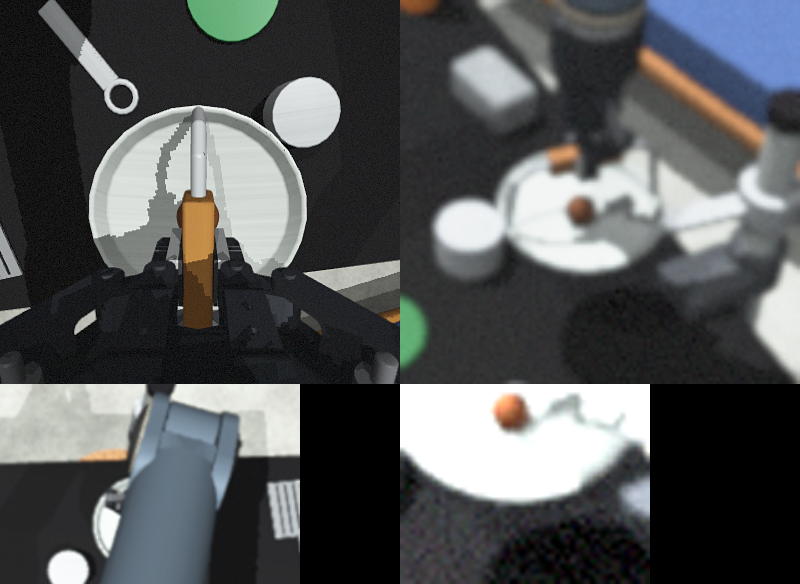

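The stem went in with no added force. Ball is in the middle of the dish (side (580,208) in the crop), bar in line with the arm, candle clear. Now the quarter turn.

Emit:
arm_command --pt "1 0 0 0 0.005 0 0" --pt "1 0 0 0 0.03 0 0" --pt "1 0 0 0 0.085 0 0" --pt "1 0 0 0 0.166 0 0" --pt "1 0 0 0 0.262 0 0" --pt "1 0 0 0 0.358 0 0" --pt "1 0 0 0 0.438 0 0" --pt "1 0 0 0 0.493 0 0" --pt "1 0 0 0 0.519 0 0" --pt "1 0 0 0 0.524 0 0"

```text
t: 14.23
eef_pos: [0.622, -0.1448, 0.2106]
tcp_rot: [[0.0, 0.621, 0.784], [0.0, 0.784, -0.621], [-1.0, 0.0, -0.0]]
contact_force: [-0.5, -0.0, -3.2]
finger_gap: 0.013
```

```bash
python3 - <<'E'
from h import *
np.set_printoptions(precision=4,suppress=True)
o=r.get_obs();print(o['eef_pos'],o['contact_force'],o['wrist_torque'],o['qpos'],rel([.6218,-.145,.210],-98.3,o))
E
```

```text
[ 0.622  -0.1448  0.2106] [-0.4552 -0.0299 -3.2089] [0.0519 0.0001 0.017 ] [-0.1765  0.4626  0.4735  1.6835 -0.2369  1.0526  1.2733] (array([ 0.6, -0.3, -0.1]), array([ 1.0458, -0.0003, -0.0003]))
```

Emit:
arm_command --pt "1 0 0 0 0.005 0 0" --pt "1 0 0 0 0.03 0 0" --pt "1 0.2 0 0 0.085 0 0" --pt "1 0.3 0 0 0.166 0 0" --pt "1 0.4 0 0 0.262 0 0" --pt "1 0.5 0 0 0.358 0 0" --pt "1 0.5 0 0 0.438 0 0" --pt "1 0.5 0 0 0.493 0 0" --pt "1 0.5 0 0 0.519 0 0" --pt "1 0.5 0 0 0.524 0 0"

```text
t: 15.07
eef_pos: [0.6221, -0.1447, 0.21]
tcp_rot: [[0.0, 0.93, 0.368], [0.0, 0.368, -0.93], [-1.0, 0.0, -0.0]]
contact_force: [0.2, -0.1, -3.4]
finger_gap: 0.0128
```

```bash
python3 - <<'E'
from h import *
np.set_printoptions(precision=4,suppress=True)
o=r.get_obs();print(o['eef_pos'],o['contact_force'],o['wrist_torque'],o['qpos'],rel([.6218,-.145,.210],-98.3,o))
E
```

```text
[ 0.6221 -0.1447  0.21  ] [ 0.1693 -0.1428 -3.4355] [-0.01    0.0001 -0.0069] [-0.2616  0.4847  0.5991  1.6889 -0.3058  1.0628  0.8107] (array([ 0. , -0.4,  0.2]), array([ 0.5214, -0.0003, -0.0002]))
```

Emit:
arm_command --pt "1 0 0 0 0.005 0 0" --pt "1 0 0 0 0.03 0 0" --pt "1 0 -0.1 0.1 0.085 0 0" --pt "1 0 -0.2 0.1 0.166 0 0" --pt "1 0 -0.3 0.1 0.262 0 0" --pt "1 0 -0.4 0.2 0.358 0 0" --pt "1 0 -0.4 0.2 0.438 0 0" --pt "1 0 -0.4 0.2 0.492 0 0" --pt "1 0 -0.4 0.2 0.517 0 0" --pt "1 0 -0.4 0.2 0.521 0 0"

```text
t: 15.9
eef_pos: [0.6218, -0.145, 0.21]
tcp_rot: [[0.0, 0.99, -0.144], [0.0, -0.144, -0.99], [-1.0, 0.0, -0.0]]
contact_force: [-0.2, 0.2, -3.3]
finger_gap: 0.0129
```

```bash
python3 - <<'E'
from h import *
np.set_printoptions(precision=4,suppress=True)
o,w=cap('wrist','w9');_,s=cap('side','s9');o2=r.get_obs()
print(o['t'],o['eef_pos'],o2['eef_pos'],o2['contact_force'],o2['wrist_torque'],o2['joint_vel'],rel([.6218,-.145,.210],-98.3,o2),o['finger_gap'])
c=np.zeros((384,800,3),np.uint8);c[:,:400]=w[:,56:456];c[:,400:]=cv2.resize(s[140:250,250:365],(400,384));cv2.imwrite('pics/c9.png',c)
E
```

```text
15.9 [ 0.6218 -0.145   0.21  ] [ 0.6218 -0.145   0.2101] [ 0.4295 -0.1896 -4.2397] [-0.0164 -0.0149  0.0301] [ 0.0032 -0.0002 -0.0048 -0.0005  0.0011  0.      0.0085] (array([0.1, 0. , 0. ]), array([ 0.0011, -0.0004, -0.0001])) 0.012905515297523306
```

View pics/c9.png

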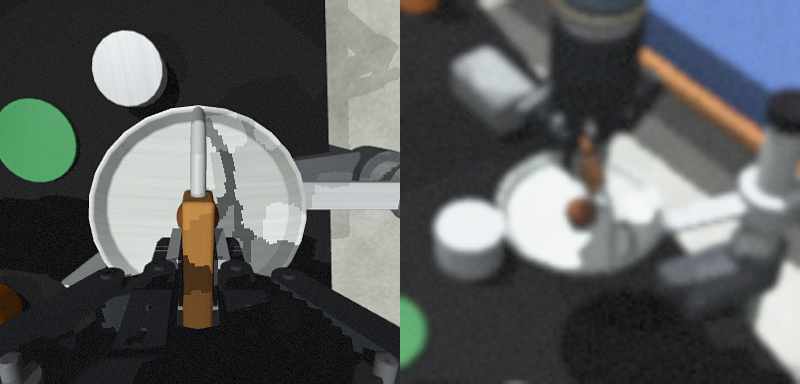

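The arm leaves the dish horizontally at rows ~183–208 while the bar stands vertical, so the bar is square across it. The ball is in the middle and the gripper is steady. One hold call, then I'll hand in.

Emit:
arm_command --pt "1 0 0 0 0 0 0" --pt "1 0 0 0 0 0 0" --pt "1 0 0 0 0 0 0" --pt "1 0 0 0 0 0 0" --pt "1 0 0 0 0 0 0" --pt "1 0 0 0 0 0 0" --pt "1 0 0 0 0 0 0" --pt "1 0 0 0 0 0 0" --pt "1 0 0 0 0 0 0" --pt "1 0 0 0 0 0 0"

```text
t: 16.83
eef_pos: [0.6218, -0.145, 0.2101]
tcp_rot: [[0.0, 0.99, -0.143], [0.0, -0.143, -0.99], [-1.0, 0.0, -0.0]]
contact_force: [-0.0, -0.2, -3.5]
finger_gap: 0.0135
```

```bash
python3 - <<'E'
from h import *
o=r.get_obs();print(o['t'],o['eef_pos'],o['contact_force'],o['finger_gap'],order.finish_job())
E
```

```text
the job is handed in; nothing more can be done
16.8333 [ 0.62180582 -0.14499642  0.2100832 ] [-0.04991819 -0.2045443  -3.48299512] 0.013496030898749936 None
```

I lifted the dish off the mug and lowered its stem into the eyelet with the handle bar in line with the arm. I then turned it 90° so the bar stands square across, and handed the job in at 16.8 s with the gripper still holding it steady.

**Last checks:**
- **Height:** the tool stands at z = 0.210, which works out to the dish's underside about 20 mm above the eyelet and the stem tip about 33 mm below the eyelet's underside.
- **Level:** tilt is under 0.001 rad.
- **Contact:** the force readings show only the dish's own weight (about 3.5 N), so the dish is not resting on the eyelet. They also stayed that low while the stem went in and during the turn.
- **Ball and alignment:** the last pictures show the ball in the middle and the bar square to the arm.
- **Mug and other things:** the mug was upright and in place when last seen, before the lowering. Everything in view in the last pictures was undisturbed.

**What I could not confirm:**
- I never saw the stem tip in the hole, because the dish and its shadow hid it. That it is in the eyelet follows from the measured position, the depth reached and the lack of contact force.
- The eyelet positions from the three cameras differed by about 2.5 mm, and I steered to a value between them. The stem may be 1–2 mm off the centre of the hole.

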